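Jack up the bowl feeder and hold the pump handle down

TASK

Slide the red bottle jack over so that its saddle is centred under the yellow-marked lift point of the blue bowl feeder, then pump its handle until the feeder's near feet stand between 10 and 20 mm off the bench, so that I can slip a pad under them. Finish on a down-stroke and stay there: the program ends with the robot still holding the pump handle fully down. Lift with the jack alone without pushing on the feeder, keep the jack standing flat, and leave the rubber pad, glue bottle, hammer and yellow bin where they are.

Things in the scene. Friction and masses are not known exactly. Their poses are not given: they have to be found in the camera images.
- jack: Red bottle jack, 1 kg, loose, on slick nylon feet (a few N slide it). Origin on the bench under the saddle axis, z up, pump and handle towards -x. Base x -120 to +45 mm, 94 wide, 14 high; cylinder 56 dia to z 86; pump block and cheeks 37 wide, x -71 to -29, to z 71. Handle pivot at x -62, z 58, axis y. A full stroke raises the saddle 10 to 15 mm; it sinks back 2 to 5 mm as the handle rises.
- jack_handle (a joint): Pump handle angle: 0 rad at rest (up, 0.58 rad above level), 0.5 fully down (0.08 above level); a spring lifts it back. Pressed at handle_grip it takes about 3 N with the saddle free, 12 to 20 N when lifting the feeder. Shorter strokes raise the saddle less. One-way: between strokes the saddle stays up, and it cannot be let down; it has 55 mm of travel.
- handle_grip (a point): On top of the handle's rubber grip, 150 mm from the pivot along the bar; press here. The bar runs straight back from the pivot in the jack's xz plane: steel tube 20 mm square, 11 to 106 mm from the pivot (grip its sides to slide the jack), then the black rubber grip 26 wide, 20 thick, 115 to 190 mm. This point is 148 mm above the bench at rest, 80 mm when fully down.
- saddle (a point): Centre of the top face of the jack's steel saddle, a disc of 44 mm diameter; it rises straight up along the jack's axis. At the start its top is 109 to 120 mm above the bench.
- feeder: Vibratory bowl feeder, 11 kg, steel bowl of brass fittings on a blue stand; it can only tip up about its far feet. Origin on the bench midway between the far feet; y points from the lift point to the far side, z up. Stand plate x -145 to +145, y -255 to +30 mm, underside z 124; near feet at x -110 and +110, y -225, 46 dia, legs 40 square; bowl top z 288.
- lift_point (a point): Marked lift point: centre of the underside of the steel lifting lug, 124 mm above the bench at the start, 300 mm from the far feet. Lug 52 mm wide, 12 thick, sticks out 73 mm from the stand plate, 28 mm beyond this point; yellow disc 42 mm on its top and underside, yellow outer end. Nothing stands under it, nor within 50 mm around the point.
- near_foot (a point): Point midway between the undersides of the two near feet; its height is their lift, 0 at the start. It rises about 0.8 mm for every 1 mm that the saddle rises under load.
- pad: Loose black rubber pad 60 x 60 x 10 mm waiting on the bench beside the feeder; origin at the centre of its underside. Leave alone.
- glue: White bottle with red cap, 56 mm in diameter, 150 mm high, standing; origin at the centre of its underside. Leave alone.
- hammer: Hammer lying on the bench, about 280 mm long. Leave alone.
- bin: Open yellow parts bin 140 x 100 x 70 mm with brass fittings; origin at the centre of its underside. Leave alone.

How it is judged:
On the way, in this order (a step that is already met when the one before it is completed fails the run):
1. the jack stands flat with its saddle centred under the marked lift point (within 14 mm) (horizontal distance between saddle and lift_point below 0.014 m and angle between jack's own z axis and vertical below 0.05 rad and contact force between jack and feeder below 1 N), for 0.3 s.
2. pumped up until the saddle bears on the lug (contact force between jack and feeder above 8 N), for 0.1 s.
3. the near feet are raised at least 9 mm (height (world z) of near_foot above 0.009 m), for 0.2 s.
At the end, for the whole second after the job is handed in: Near feet 9 to 21.5 mm up, carried by the saddle (over 15 N) within 20 mm of the lift point; jack flat (0.05 rad), all at rest; fingers on the handle with over 3 N, handle at 0.44 rad or more; robot off the feeder (under 1 N); pad, bottle, hammer, bin within 20 mm of their starts (height (world z) of near_foot between 0.009 and 0.0215 m and horizontal distance between saddle and lift_point below 0.02 m and angle between jack's own z axis and vertical below 0.05 rad and contact force between jack and feeder above 15 N and value of joint jack_handle above 0.44 rad and contact force between the fingers and jack above 3 N and contact force between each of the arm, the fingers and feeder below 1 N and linear speed of jack below 0.02 m/s and angular speed of feeder below 0.05 rad/s and not (distance of any of pad, glue, hammer, bin from where it was at the start of the episode above 0.02 m)); the arm keeps its last pose, push and grip.
It fails at once if pad, glue bottle, hammer or bin disturbed (moved more than 20 mm) (distance of any of pad, glue, hammer, bin from where it was at the start of the episode above 0.02 m).
It fails at once if the jack tips over (more than 0.25 rad) (angle between jack's own z axis and vertical above 0.25 rad).
It fails at once if the robot pushes on the feeder (more than 10 N) (contact force between any of the arm, the fingers and feeder above 10 N).
It fails at once if the feeder is jacked far too high (near feet above 28 mm) (height (world z) of near_foot above 0.028 m).
It also fails if it takes over 64 s, if anything falls off the work surface, if the arm or the gripper's body presses on something with over 40 N, if the wrist force passes 120 N, or if a joint passes its speed limit or range.

ROBOT

A 6-joint arm with a two-finger parallel gripper is mounted at the origin on the work surface. World frame = base frame: x ahead of the robot, y to its left, z up, the work surface at z = 0. Lengths are in m, angles in rad, forces in N, time in s.
With the tool pointing down it reaches from about 0.375 to 0.9 m from the base axis. Payload 3.1 kg.
Tool frame: the origin (TCP) lies midway between the tips of the shut fingers; the grasp point (between the pads) lies 19 mm behind it; z points along the fingers, y is the line along which they close (so a half turn about z gives the same grasp; the last joint's range is limited). The gripper opens to 87 mm and grips with 3 to 60 N. Pads are 19 mm wide; open, the fingers measure 117 mm over their backs; the gripper's body (75 mm by 190 mm) begins 51 mm behind the grasp point.
Start: joints at [-0.178, 0.527, 1.433, -0, 1.181, -0.178], TCP at [0.625, 0, 0.223] pointing down, gripper open.
Joint ranges: [-3.08, 3.08], [-0.75, 2.2], [0.22, 2.44], [-1.43, 4.57], [0, 2.65], [-2.85, 2.85]. Speed limits (rad/s): [2.79, 2.79, 3.14, 3.14, 3.14, 3.14].

INTERFACE

Orientations are given as a unit quaternion [x, y, z, w].
In Python, from rig import get_obs, cams, job gives the robot as it stands.
- The arm moves only by the tool servo_tool, never from a script. Its argument "moves" is text: rows parted by semicolons, each of 5 numbers parted by spaces: the shift along the tool's x, y, z in m, then the turn about the tool's z in degrees, then the finger opening in m, from 0 to 0.087. In form: dx dy dz spin claw; .... A call has 1 to 10 rows; each row is the pose to reach, as a shift and turn from the pose commanded when the call began, along the tool's axes at that moment; what a row does not reach only later rows make up. A row lasts 1/12 s, in which the tool goes at most 41.7 mm and 7.16 degrees, less where a joint would pass 70% of its speed; a pose out of reach is approached as far as the arm can. A call with a gripper value outside its range is refused whole. The fingers move at their own pace and stop on an object; "grip_force" is the grip in N (left out, the last holds). Time passes only in rows, so rows that repeat a pose let the fingers close. It gives the time, the measured TCP pose, the force, the opening and the grip force at its end, in the units of the state.
- get_obs(): the state, without advancing time (a new reading comes with each control period).
- cams.camera(name): name is "scene" or "side" or "wrist"; returns the picture (384x512x3 uint8, blue, green, red); there is no depth.
- cams.camera_model(name): a dict with "fx", "fy", "cx", "cy" (pixels), "R" (3x3) and "t" (3): a world point X has camera coordinates R X + t. Camera axes: x right, y down, z forward; pixel columns grow to the right and rows downward; lengths in m; the calibration is good to about 2 mm. A picture is of the moment at which its call begins: read the wrist's pose just before it. camera_model takes no time and is no camera call; for the wrist camera it gives the pose at the moment of the call.
- job.hand_in(): hands the job in; it is judged then, once.
The state is a dict: "time": time; "q": joint angles; "joint_velocities": joint speeds; "joint_torque": joint torques, N m; "position": TCP position; "tool_rot": TCP orientation; "ft_force": force on the tool from outside, world axes, zero at the start; "moment": the same for the moment, N m; "grip_width": finger opening in m; "grip_force": force on a finger pad.
Only numpy, scipy, OpenCV 4.12 (cv2) and the standard library are available. Lean on these libraries where they do the work, as an engineer would, in place of code of your own. Each camera call takes 0.05 s, during which the arm holds its last target. There are 200 camera calls.

## Working session

There is one attempt and no reset: what is moved stays moved. The work goes in short steps, Python scripts to look and compute and a tool call to move; the robot and the scene stay as the last step left them, time stands still between calls to the robot, and variables do not carry over. Pictures are saved under pics/ and viewed, at most 10 in all, crops included, and the job is handed in when it is done.

Besides the shell and the picture viewer there is one more tool, called after ">>>" as name(argument=value, ...) on one line, values as JSON. servo_tool: Moves the arm, as the interface text tells. Its arguments: {"type":"object","properties":{"moves":{"type":"string"},"grip_force":{"type":"number"}},"required":["moves"]}

```bash
mkdir -p pics; cat > h.py <<'E'
import numpy as np,cv2
from rig import get_obs,cams,job
def snap(n,f):
    m=cams.camera_model(n); im=cams.camera(n); cv2.imwrite('pics/'+f,im); np.savez('pics/'+f+'.npz',**{k:np.array(v) for k,v in m.items()}); return im,m
def ray(m,u,v,z):
    R=np.array(m['R']);t=np.array(m['t']);C=-R.T@t
    d=R.T@np.array([(u-m['cx'])/m['fx'],(v-m['cy'])/m['fy'],1]);return C+d*(z-C[2])/d[2]
def proj(m,X):
    p=np.array(m['R'])@X+np.array(m['t']);return m['fx']*p[0]/p[2]+m['cx'],m['fy']*p[1]/p[2]+m['cy']
E
python3 - <<'E'
from h import *
a,m=snap('scene','s0.png');b,m2=snap('side','d0.png');c,m3=snap('wrist','w0.png')
for x in(m,m2,m3):print(-np.array(x['R']).T@np.array(x['t']),np.array(x['R'])[2],x['fx'])
cv2.imwrite('pics/sd0.png',cv2.resize(a,(800,600),interpolation=2))
cv2.imwrite('pics/dd0.png',cv2.resize(b,(800,600),interpolation=2))
o=get_obs();print(o)
E
```

```text
[ 0.98933402 -0.40209495  0.96577111] [-0.37404533  0.45784507 -0.80651595] 366.39363884253703
[ 0.48677679 -1.09831742  0.90116032] [ 0.07555556  0.82864208 -0.55465635] 461.37592514988535
[0.62442037 0.07509463 0.38425293] [-0.00180305 -0.27435536 -0.96162669] 304.4297150348185
{'time': 0.15, 'q': array([-1.78487827e-01,  5.28276707e-01,  1.43362406e+00, -3.72228432e-05,
        1.18138565e+00, -1.78511917e-01]), 'joint_velocities': array([-0.00164963, -0.00386886, -0.00439845,  0.00058184,  0.00049867,
        0.00028952]), 'joint_torque': array([ 9.14956272e-04, -4.40429199e+01, -1.76841742e+01,  6.33679633e-02,
        5.52540855e-02, -1.06930895e-04]), 'position': array([6.24430730e-01, 1.29084126e-04, 2.21776512e-01]), 'tool_rot': array([ 7.07093004e-01,  7.07120051e-01, -4.97133784e-04, -6.85829719e-04]), 'ft_force': array([-1.08555949,  0.06398131,  0.4035069 ]), 'moment': array([-0.01126806,  0.00853939,  0.01776107]), 'grip_force': 0.0, 'grip_width': 0.08702714131188385}
```

View pics/sd0.png

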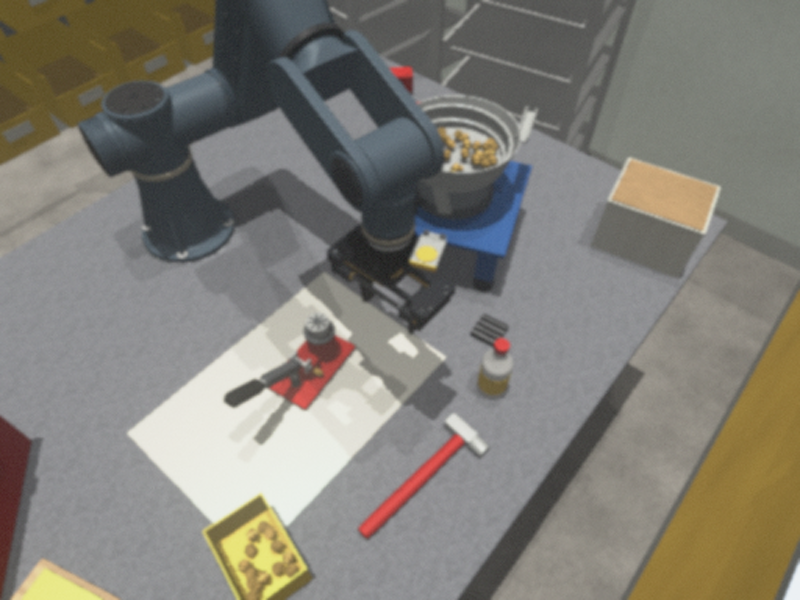

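View pics/dd0.png

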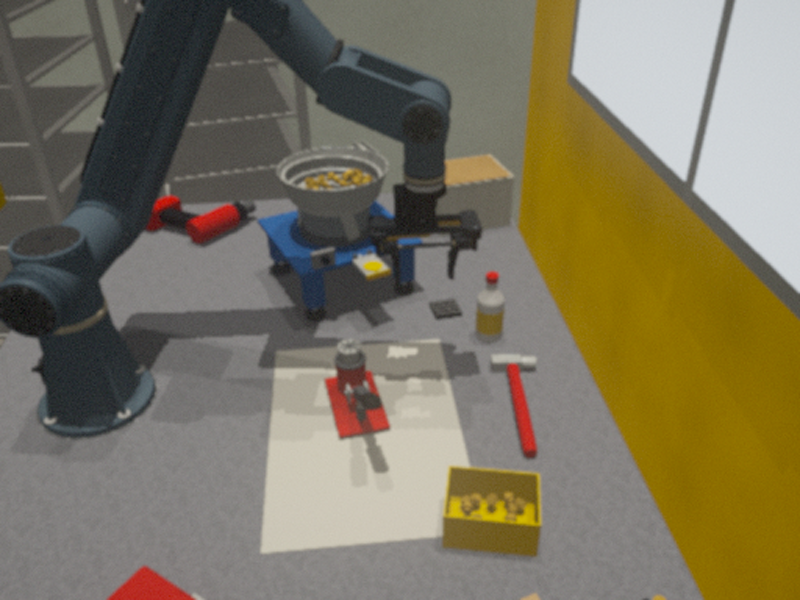

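The jack's saddle is near (320,322) in the enlarged scene view and (349,345) in the side view. The lug disc is near (428,254) and (374,267). Next I'll make enlarged crops.

```bash
python3 - <<'E'
import cv2,numpy as np
a=cv2.imread('pics/s0.png');b=cv2.imread('pics/d0.png')
A=cv2.resize(a[140:290,135:300],None,fx=4,fy=4,interpolation=2)[:600,:660]
cv2.imwrite('pics/c1.png',A)   # origin (135,140) x4
B=cv2.resize(b[150:290,170:290],None,fx=4,fy=4,interpolation=2)
cv2.imwrite('pics/c2.png',B)   # origin (170,150) x4
E
```

```text
(no output)
```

View pics/c1.png

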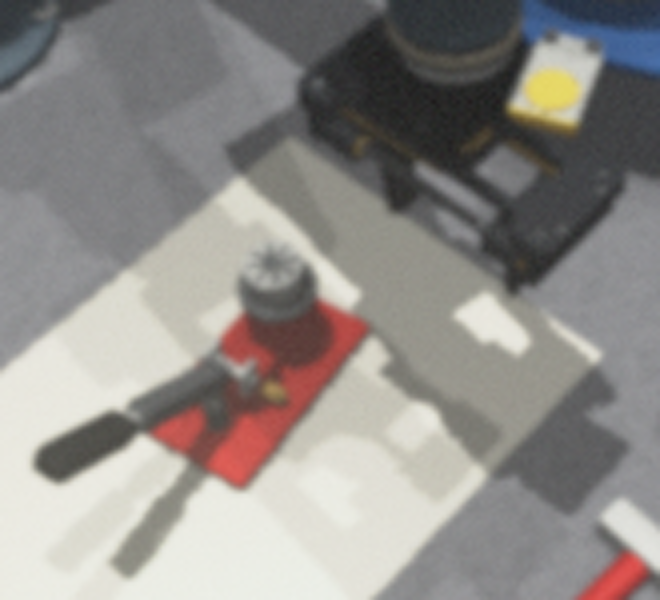

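View pics/c2.png

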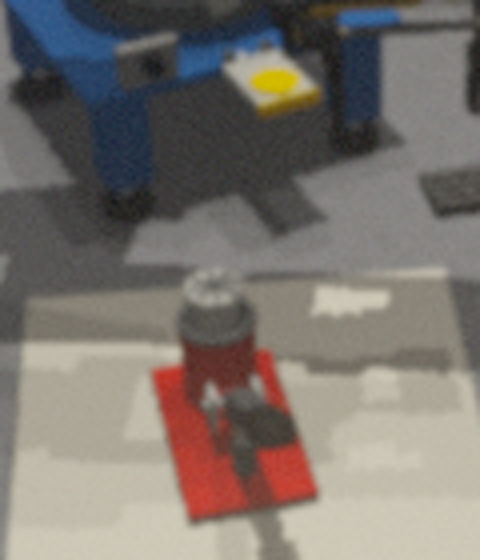

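```bash
cat > k.py <<'E'
from h import *
S=dict(np.load('pics/s0.png.npz'));D=dict(np.load('pics/d0.png.npz'))
s=lambda u,v,z:ray(S,135+(u-1.5)/4,140+(v-1.5)/4,z)
d=lambda u,v,z:ray(D,170+(u-1.5)/4,150+(v-1.5)/4,z)
E
python3 - <<'E'
from k import *
np.set_printoptions(precision=4,suppress=True)
print('disc',s(551,90,.136),d(275,82,.136))
for z in(.110,.115,.120):print('sad',z,s(276,266,z),d(214,287,z))
print('base s',[s(*p,.014) for p in((370,325),(243,487))])
print('base d',[d(*p,.014) for p in((192,518),(317,495),(152,372),(270,352))])
print('grip s butt',s(48,465,.17),'shadow')
print('lug end s',s(512,105,.136),s(575,125,.136),s(545,33,.136),s(605,48,.136))
print('feet d',d(129,210,0),d(355,145,0))
E
```

```text
disc [0.5399 0.1985 0.136 ] [0.5406 0.201  0.136 ]
sad 0.11 [ 0.4828 -0.041   0.11  ] [ 0.4805 -0.0368  0.11  ]
sad 0.115 [ 0.4857 -0.0431  0.115 ] [ 0.4805 -0.0435  0.115 ]
sad 0.12 [ 0.4887 -0.0452  0.12  ] [ 0.4806 -0.0502  0.12  ]
base s [array([0.5207, 0.0072, 0.014 ]), array([ 0.5461, -0.1521,  0.014 ])]
base d [array([ 0.455, -0.169,  0.014]), array([ 0.5417, -0.1565,  0.014 ]), array([ 0.4293, -0.009 ,  0.014 ]), array([0.5191, 0.0042, 0.014 ])]
grip s butt [ 0.5188 -0.2589  0.17  ] shadow
lug end s [0.5271 0.1676 0.136 ] [0.5755 0.183  0.136 ] [0.4986 0.2419 0.136 ] [0.5442 0.2598 0.136 ]
feet d [0.4106 0.2307 0.    ] [0.6151 0.3103 0.    ]
```

>>> servo_tool(moves="-0.03 -0.022 0 -3 0.087; -0.06 -0.045 0 -6 0.087; -0.09 -0.068 0 -9 0.087; -0.12 -0.09 0 -9 0.087; -0.15 -0.112 0 -9 0.087; -0.164 -0.124 0 -9 0.087; -0.164 -0.124 0 -9 0.087; -0.164 -0.124 0 -9 0.087")

```text
time: 0.82
position: [0.5005, -0.1646, 0.2225]
tool_rot: [0.65, 0.76, 0.0, -0.0]
ft_force: [0.6, 0.4, 0.3]
grip_width: 0.0871
grip_force: 0.0
```

```bash
python3 - <<'E'
from k import *
np.set_printoptions(precision=4,suppress=True)
o=get_obs();print(o['position'],o['tool_rot'],o['time'])
a,m=snap('wrist','w1.png')
f=np.array([-.159,.987,0]);J=np.array([.481,-.045,0]);l=np.array([.987,.159,0])
for x,z in((0,.115),(-.062-.0586,.0964+.01),(-.182,.148)):print(proj(m,J+f*x+[0,0,z]))
b=cv2.resize(a,(800,600),interpolation=2);cv2.imwrite('pics/w1b.png',b)
i=lambda u,v,z:ray(D,u*.64,v*.64,z)
print('glue',i(490,335,0),'pad',i(445,309,.01),'bin',i(490,510,.07))
E
```

```text
[ 0.5005 -0.1646  0.2225] [ 0.6505  0.7595  0.0002 -0.0002] 0.8167
(np.float64(255.0204996816748), np.float64(45.3516939846445))
(np.float64(255.74841382979199), np.float64(186.16392934924897))
(np.float64(256.09732262208934), np.float64(266.5573617874242))
glue [0.7787 0.1128 0.    ] pad [0.6965 0.2073 0.01  ] bin [ 0.6699 -0.406   0.07  ]
```

View pics/w1b.png

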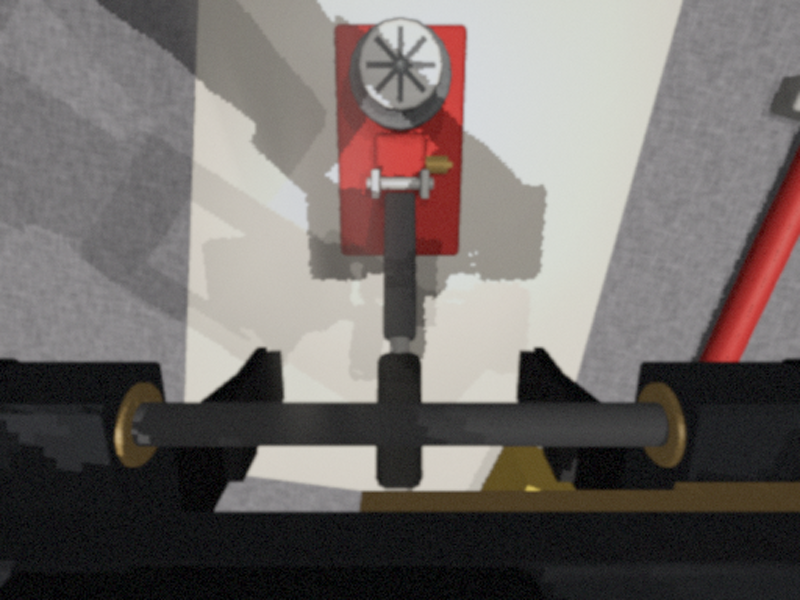

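The jack is centred and aligned in the wrist view: saddle at (400,64), bar on column 400. Now I'll descend and grip.

>>> servo_tool(moves="0 0 0.03 0 0.087; 0 0 0.06 0 0.087; 0 0 0.09 0 0.087; 0 0 0.12 0 0.087; 0 0 0.138 0 0.087; 0 0 0.145 0 0.087; 0 0 0.145 0 0.087")

```text
time: 1.45
position: [0.5007, -0.1624, 0.0758]
tool_rot: [0.649, 0.761, -0.0, -0.002]
ft_force: [0.2, -0.2, 0.5]
grip_width: 0.0868
grip_force: 0.0
```

>>> servo_tool(moves="0 0 0 0 0.05; 0 0 0 0 0.03; 0 0 0 0 0.022; 0 0 0 0 0.016; 0 0 0 0 0.012; 0 0 0 0 0.012; 0 0 0 0 0.012; 0 0 0 0 0.012", grip_force=20)

```text
time: 2.12
position: [0.501, -0.1641, 0.0777]
tool_rot: [0.65, 0.76, 0.0, 0.0]
ft_force: [-0.7, -0.7, 0.4]
grip_width: 0.0417
grip_force: 0.0
```

```bash
python3 - <<'E'
from k import *
np.set_printoptions(precision=4,suppress=True)
o=get_obs();print(o['position'],o['tool_rot'],o['time'],o['grip_width'],o['ft_force'])
a,m=snap('wrist','w2.png')
f=np.array([-.159,.987,0]);J=np.array([.481,-.045,0])
for z in(.115,.118):print(proj(m,J+[0,0,z]))
cv2.imwrite('pics/w2b.png',cv2.resize(a,(800,600),interpolation=2))
E
```

```text
[ 0.501  -0.1641  0.0777] [0.6495 0.7603 0.     0.0001] 2.1167 0.041657365052162346 [-0.7244 -0.653   0.3975]
(np.float64(253.45003136559143), np.float64(-29.654130449329102))
(np.float64(253.38872881364284), np.float64(-33.332736394709485))
```

View pics/w2b.png

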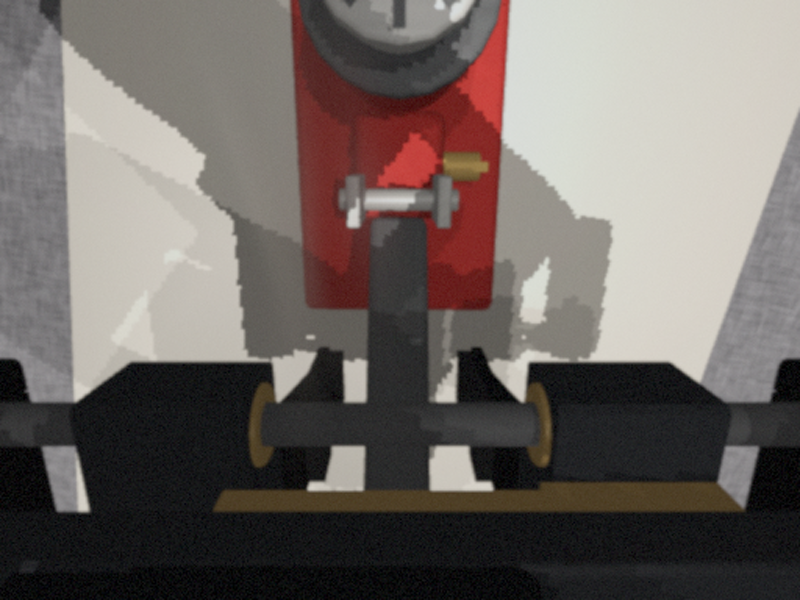

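>>> servo_tool(moves="0 0 0 0 0.012; 0 0 0 0 0.012; 0 0 0 0 0.012; 0 0 0 0 0.012; 0 0 0 0 0.012; 0 0 0 0 0.012")

```text
time: 2.67
position: [0.5007, -0.164, 0.0775]
tool_rot: [0.649, 0.76, -0.0, -0.0]
ft_force: [-1.4, -0.7, 0.2]
grip_width: 0.02
grip_force: 20.0
```

```bash
python3 - <<'E'
from k import *
np.set_printoptions(precision=4,suppress=True)
o=get_obs();print(o['position'],o['tool_rot'],o['time'],o['grip_width'],o['grip_force'],o['ft_force'])
m=dict(np.load('pics/w2.png.npz'));n=dict(np.load('pics/w1.png.npz'))
f=np.array([-.159,.987,0])
print('from pivot',ray(m,400*.64,200*.64,.062)+.062*f,'rear edge',ray(m,398*.64,306*.64,.014)+.12*f)
print('w1: front edge',ray(n,401*.64,26*.64,.014)-.045*f,'rear',ray(n,400*.64,253*.64,.014)+.12*f)
for z in (.112,.115,.118):print('sad',ray(n,401*.64,64*.64,z))
E
```

```text
[ 0.5007 -0.164   0.0775] [ 0.6494  0.7604 -0.0002 -0.0003] 2.6667 0.019962414927061935 19.99561966600595 [-1.3608 -0.7359  0.2047]
from pivot [ 0.4813 -0.0417  0.062 ] rear edge [ 0.4798 -0.0391  0.014 ]
w1: front edge [ 0.4826 -0.0438  0.014 ] rear [ 0.4804 -0.0393  0.014 ]
sad [ 0.4817 -0.041   0.112 ]
sad [ 0.4818 -0.0416  0.115 ]
sad [ 0.4819 -0.0421  0.118 ]
```

>>> servo_tool(moves="0.005 0.004 0.001 0 0.012; 0.017 0.011 0.001 0 0.012; 0.034 0.022 0.001 0 0.012; 0.051 0.033 0.001 0 0.012; 0.068 0.044 0.001 0 0.012; 0.085 0.055 0.001 0 0.012; 0.102 0.066 0.001 0 0.012; 0.119 0.077 0.001 0 0.012; 0.132 0.085 0.001 0 0.012; 0.136 0.088 0.001 0 0.012", grip_force=30)

```text
time: 3.5
position: [0.5675, -0.0154, 0.0774]
tool_rot: [0.648, 0.762, -0.001, 0.001]
ft_force: [-3.1, -8.8, 7.6]
grip_width: 0.0198
grip_force: 30.1
```

>>> servo_tool(moves="0 0 0 0 0.012; 0 0 0 0 0.012")

```text
time: 3.67
position: [0.5677, -0.0153, 0.0773]
tool_rot: [0.649, 0.761, 0.001, 0.001]
ft_force: [0.5, 1.5, 3.9]
grip_width: 0.0199
grip_force: 30.1
```

```bash
python3 - <<'E'
from k import *
np.set_printoptions(precision=4,suppress=True)
o=get_obs();print(o['position'],o['tool_rot'],o['time'],o['grip_width'],o['grip_force'],o['ft_force'])
w,m=snap('wrist','w3.png');a,_=snap('scene','s3.png');b,_=snap('side','d3.png')
z=lambda i,f:cv2.resize(i,None,fx=f,fy=f,interpolation=2)
A=z(a[130:280,180:310],2.5)  # 325x375
B=z(b[130:280,180:310],3)  # 390x450
C=np.zeros((600,800,3),np.uint8)
C[:375,:325]=A; C[:450,325:325+390]=B
cv2.imwrite('pics/c3.png',C);cv2.imwrite('pics/w3b.png',z(w,1.5625))
E
```

```text
[ 0.5677 -0.0153  0.0773] [0.6487 0.761  0.0007 0.0009] 3.6667 0.01993031365893497 30.122439712285995 [0.5388 1.5008 3.8946]
```

View pics/c3.png

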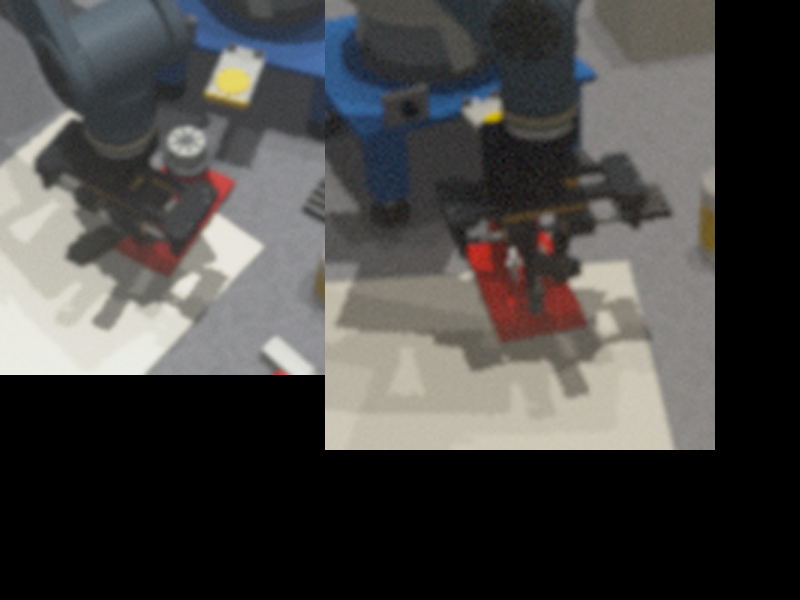

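In this scene crop the saddle is at (187,139) and the disc at (233,81).

```bash
python3 - <<'E'
from k import *
np.set_printoptions(precision=4,suppress=True)
S=dict(np.load('pics/s3.png.npz'));g=lambda u,v,z:ray(S,180+(u-.75)/2.5,130+(v-.75)/2.5,z)
print('disc',g(233,81,.136))
for z in(.112,.115,.118):print('sad',g(187,139,z))
print('s0 sad',[s(276,266,z) for z in (.112,.118)])
# base corners
print(g(233,183,.014),g(168,273,.014))
W=cv2.imread('pics/w3.png')
y=cv2.inRange(cv2.cvtColor(W,cv2.COLOR_BGR2HSV),(22,120,120),(35,255,255));n,l,st,c=cv2.connectedComponentsWithStats(y);print([(st[i],c[i]) for i in range(1,n) if st[i][4]>30])
m=dict(np.load('pics/w3.png.npz'));print(proj(m,np.array([.54,.2,.136])))
S0=cv2.imread('pics/s3.png');y=cv2.inRange(cv2.cvtColor(S0,cv2.COLOR_BGR2HSV),(22,120,120),(35,255,255));n,l,st,c=cv2.connectedComponentsWithStats(y);print([(st[i],c[i]) for i in range(1,n) if st[i][4]>30])
E
```

```text
disc [0.541  0.1996 0.136 ]
sad [0.5447 0.1095 0.112 ]
sad [0.5462 0.1077 0.115 ]
sad [0.5478 0.1059 0.118 ]
s0 sad [array([ 0.484 , -0.0419,  0.112 ]), array([ 0.4875, -0.0444,  0.118 ])]
[0.5852 0.1521 0.014 ] [ 0.6094 -0.0012  0.014 ]
[]
(np.float64(291.91938355738364), np.float64(-634.0429527911324))
[(array([267, 158,  12,   9,  81], dtype=int32), array([272.5679, 162.1358])), (array([ 136,  326,   60,   58, 1549], dtype=int32), array([164.838 , 356.5429])), (array([480, 367,  14,  17,  37], dtype=int32), array([486.5946, 375.    ])), (array([469, 368,  15,   8,  37], dtype=int32), array([475.3784, 372.2973]))]
```

>>> servo_tool(moves="0.005 0.001 0 0 0.012; 0.016 0.002 0 0 0.012; 0.029 0.003 0 0 0.012; 0.042 0.004 0 0 0.012; 0.055 0.005 0 0 0.012; 0.068 0.006 0 0 0.012; 0.08 0.007 0 0 0.012; 0.089 0.008 0 0 0.012; 0.093 0.008 0 0 0.012; 0.093 0.008 0 0 0.012")

```text
time: 4.65
position: [0.5615, 0.0764, 0.0774]
tool_rot: [0.649, 0.76, 0.0, 0.002]
ft_force: [1.3, -3.3, 5.6]
grip_width: 0.0197
grip_force: 30.0
```

```bash
python3 - <<'E'
from k import *
np.set_printoptions(precision=4,suppress=True)
o=get_obs();print(o['position'],o['tool_rot'],o['time'],o['grip_width'],o['grip_force'],o['ft_force'])
w,m=snap('wrist','w4.png');a,_=snap('scene','s4.png')
z=lambda i,f:cv2.resize(i,None,fx=f,fy=f,interpolation=2)
C=np.zeros((600,800,3),np.uint8)
C[:600,:480]=z(a[110:260,200:320],4); C[:240,480:]=z(w,.625)
cv2.imwrite('pics/c4.png',C)
E
```

```text
[0.5615 0.0764 0.0774] [0.6493 0.7605 0.0005 0.0019] 4.65 0.019689532774375462 30.01884930068627 [ 1.307  -3.3215  5.6458]
```

View pics/c4.png

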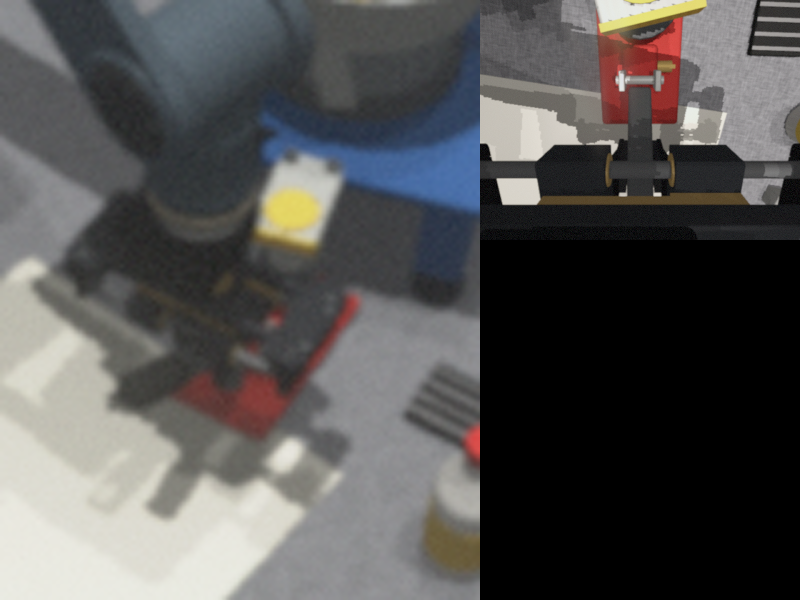

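```bash
python3 - <<'E'
from k import *
np.set_printoptions(precision=4,suppress=True)
W=cv2.imread('pics/w4.png');m=dict(np.load('pics/w4.png.npz'))
y=cv2.inRange(cv2.cvtColor(W,cv2.COLOR_BGR2HSV),(22,120,60),(35,255,255));y[70:]=0;y[:,:150]=0
c=[(u,np.nonzero(y[:,u])[0]) for u in range(512) if y[:,u].sum()>255*3]
us=np.array([k for k,_ in c]);b=np.array([v.max() for _,v in c]);p=np.polyfit(us,b,1)
print(us.min(),us.max(),p,np.abs(np.polyval(p,us)-b).max())
P=[ray(m,u,np.polyval(p,u)+.5,.124) for u in (us.min()-.5,us.max()+.5)]
e=(P[1]-P[0]);print(P,np.linalg.norm(e),np.degrees(np.arctan2(e[1],e[0])))
e/=np.linalg.norm(e);L=(P[0]+P[1])/2+.028*np.array([-e[1],e[0],0]);print('lift',L)
f=np.array([-.156,.988,0])
pv=ray(m,(641-480)/.625,80/.625,.062)+.062*f;print('saddle via pivot',pv)
o=get_obs()['position'];print('saddle via grip',np.array([.4815,-.042])+o[:2]-[.5007,-.164])
S=dict(np.load('pics/s4.png.npz'));print('disc',ray(S,200+290.5/4,110+206.5/4,.136),'base corner',ray(S,200+358/4,110+298/4,.014),ray(S,200+260/4,110+438/4,.014))
E
```

```text
241 360 [ -0.2538 102.3587] 5.952224748178395
[array([0.5408, 0.1703, 0.124 ]), array([0.5795, 0.186 , 0.124 ])] 0.04182520154488999 22.065887218969106
lift [0.5496 0.2041 0.124 ]
saddle via pivot [0.5429 0.199  0.062 ]
saddle via grip [0.5423 0.1984]
disc [0.5392 0.2006 0.136 ] base corner [0.5798 0.2465 0.014 ] [0.6064 0.0869 0.014 ]
```

>>> servo_tool(moves="0 0 0 0 0.087; 0 0 0 0 0.087; 0 0 0 0 0.087; 0 0 0 0 0.087; 0 0 0 0 0.087; 0 0 0 0 0.087; 0 0 -0.02 0 0.087; 0 0 -0.05 0 0.087; 0 0 -0.085 0 0.087; 0 0 -0.115 0 0.087")

```text
time: 5.58
position: [0.5598, 0.0773, 0.1929]
tool_rot: [0.649, 0.76, -0.0, -0.0]
ft_force: [1.2, 0.4, 0.1]
grip_width: 0.0782
grip_force: 0.0
```

>>> servo_tool(moves="-0.025 0 0 0 0; -0.05 0 0 0 0; -0.06 0 0 0 0; -0.06 0 0 0 0; -0.06 0 0 0 0; -0.06 0 0 0 0; -0.06 0 0 0 0; -0.06 0 0 0 0; -0.06 0 0 0 0; -0.06 0 0 0 0")

```text
time: 6.42
position: [0.5692, 0.0186, 0.1914]
tool_rot: [0.649, 0.761, -0.0, -0.0]
ft_force: [0.1, 0.2, 0.4]
grip_width: 0.0275
grip_force: 0.0
```

>>> servo_tool(moves="0 0 0 0 0; 0 0 0 0 0; 0 0 0 0 0; 0 0 0 0 0; 0 0 0 0 0; 0 0 0 0 0")

```text
time: 6.92
position: [0.5694, 0.0179, 0.1916]
tool_rot: [0.649, 0.76, 0.0, 0.0]
ft_force: [-0.8, -0.2, 0.4]
grip_width: 0.001
grip_force: 0.0
```

```bash
python3 - <<'E'
from k import *
np.set_printoptions(precision=4,suppress=True)
o=get_obs();print(o['position'],o['tool_rot'],o['time'],o['grip_width'],o['grip_force'],o['ft_force'])
w,m=snap('wrist','w5.png');a,_=snap('scene','s5.png')
C=np.zeros((600,800,3),np.uint8)
z=lambda i,f:cv2.resize(i,None,fx=f,fy=f,interpolation=2)
C[:480,:640]=z(w,1.25)
cv2.imwrite('pics/c5.png',C[:480,:640])
E
```

```text
[0.5694 0.0179 0.1916] [0.6495 0.7604 0.     0.    ] 6.9167 0.0009528503338613773 0.0 [-0.7567 -0.2368  0.3941]
```

View pics/c5.png

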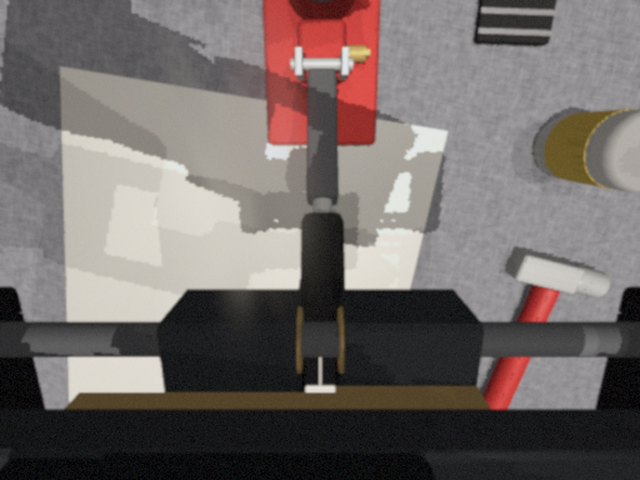

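>>> servo_tool(moves="0 0 0.03 0 0; 0 0 0.044 0 0; -0.007 0 0.055 0 0; -0.015 0 0.067 0 0; -0.019 0 0.076 0 0; -0.023 0 0.086 0 0; -0.026 0 0.095 0 0; -0.028 0 0.104 0 0; -0.0285 0 0.111 0 0; -0.029 0 0.114 0 0")

```text
time: 7.85
position: [0.5739, -0.0101, 0.0791]
tool_rot: [0.65, 0.76, 0.001, -0.0]
ft_force: [-6.5, 8.0, 30.0]
grip_width: 0.0008
grip_force: 15.6
```

>>> servo_tool(moves="0 0 0 0 0; 0 0 0 0 0")

```text
time: 8.02
position: [0.5738, -0.01, 0.0801]
tool_rot: [0.65, 0.76, 0.001, -0.0]
ft_force: [-5.6, 6.0, 21.3]
grip_width: 0.0006
grip_force: 10.4
```

```bash
cat > lift.py <<'E'
from k import *
import sys
np.set_printoptions(precision=4,suppress=True)
o=get_obs();print(o['position'],o['time'],o['ft_force'])
a,m=snap('scene',sys.argv[1]+'.png')
def disc(p):
    y=cv2.inRange(cv2.cvtColor(cv2.GaussianBlur(cv2.imread(p),(3,3),0),cv2.COLOR_BGR2HSV),(22,110,110),(35,255,255))
    n,l,st,c=cv2.connectedComponentsWithStats(y[130:200,240:300]);i=1+np.argmax(st[1:,4]);return c[i]+[240,130],st[i,4]
r0,A0=disc('pics/s4.png');r,A=disc('pics/'+sys.argv[1]+'.png')
P=ray(m,*r0,.136);q0=np.array(proj(m,P))
# predicted pixel shift when feeder tips: far feet 0.3 m behind lift, heading 110
yd=np.array([-.36,.933,0])
def at(t):
    v=np.array([-.3,.136]);c,s_=np.cos(t),np.sin(t);w=np.array([v[0]*c+v[1]*s_,-v[0]*s_+v[1]*c])
    return np.array(proj(m,P+yd*(w[0]-v[0])+[0,0,w[1]-v[1]]))-q0
d=r-r0;ts=np.linspace(-.02,.15,341);e=[np.linalg.norm(at(t)-d) for t in ts];t=ts[np.argmin(e)]
print('shift px',d,A0,A,'per10mm',at(.01/.225),'near foot mm',225*np.sin(t),'res',min(e))
E
python3 lift.py s6; python3 - <<'E'
from k import *
m=dict(np.load('pics/w5.png.npz'));print(ray(m,322/1.25,64/1.25,.062)+.062*np.array([-.156,.988,0]))
E
```

```text
[ 0.5738 -0.01    0.0801] 8.0167 [-5.6205  5.9506 21.3127]
shift px [ 0.0677 -1.3234] 84 83 per10mm [ 0.8022 -4.4234] near foot mm 2.9249176131961705 res 0.16575775470681164
[0.54220065 0.19803483 0.062     ]
```

>>> servo_tool(moves="0.001 0 -0.01 0 0; 0.003 0 -0.019 0 0; 0.006 0 -0.028 0 0; 0.01 0 -0.038 0 0; 0.014 0 -0.047 0 0; 0.021 0 -0.058 0 0; 0.029 0 -0.069 0 0; 0.029 0 -0.08 0 0; 0.029 0 -0.08 0 0")

```text
time: 8.82
position: [0.5708, 0.0182, 0.16]
tool_rot: [0.649, 0.761, 0.001, 0.002]
ft_force: [0.9, 0.3, -0.1]
grip_width: 0.0004
grip_force: 0.0
```

```bash
python3 lift.py s7
```

```text
[0.5708 0.0182 0.16  ] 8.8167 [ 0.938   0.2816 -0.0688]
shift px [-0.4789  1.2751] 84 107 per10mm [ 0.8022 -4.4234] near foot mm -3.037407736778253 res 0.25196569531869556
```

>>> servo_tool(moves="0 0 0.011 0 0; -0.007 0 0.022 0 0; -0.015 0 0.034 0 0; -0.019 0 0.043 0 0; -0.023 0 0.053 0 0; -0.026 0 0.062 0 0; -0.028 0 0.071 0 0; -0.0285 0 0.078 0 0; -0.029 0 0.081 0 0; -0.029 0 0.081 0 0")

```text
time: 9.7
position: [0.5746, -0.0073, 0.0787]
tool_rot: [0.651, 0.759, 0.003, -0.001]
ft_force: [-3.3, 14.1, 31.5]
grip_width: 0.0005
grip_force: 15.7
```

>>> servo_tool(moves="0 0 0 0 0; 0 0 0 0 0")

```text
time: 9.87
position: [0.5746, -0.0073, 0.0789]
tool_rot: [0.651, 0.759, 0.003, -0.001]
ft_force: [-2.1, 14.7, 27.3]
grip_width: 0.0004
grip_force: 14.7
```

```bash
python3 lift.py s8
```

```text
[ 0.5746 -0.0073  0.0789] 9.8667 [-2.1363 14.7484 27.2971]
shift px [ 0.6402 -4.1054] 84 81 per10mm [ 0.8022 -4.4234] near foot mm 9.22241567972168 res 0.10178513998546085
```

```bash
cat > t.py <<'E'
from k import *
import sys
np.set_printoptions(precision=4,suppress=True)
g=lambda n:cv2.GaussianBlur(cv2.imread(f'pics/{n}.png'),(3,3),0)
def lug(n,ref='s4'):
    T=g(ref)[146:175,262:288];out=[]
    r=cv2.matchTemplate(g(n)[126:195,250:300],T,cv2.TM_CCOEFF_NORMED);_,v,_,(x,y)=cv2.minMaxLoc(r)
    f=lambda a,b,c:.5*(a-c)/(a-2*b+c) 
    sx=f(r[y,x-1],r[y,x],r[y,x+1]);sy=f(r[y-1,x],r[y,x],r[y+1,x]);return x+sx-12,y+sy-20,v
def base(n):
    I=g(n);m=dict(np.load(f'pics/{n}.png.npz'));h=cv2.cvtColor(I,cv2.COLOR_BGR2HSV)
    R=cv2.inRange(h,(0,120,40),(6,255,255))|cv2.inRange(h,(174,120,40),(180,255,255));R[:,330:]=0;R[:,:170]=0
    n_,l,st,c=cv2.connectedComponentsWithStats(R);l=(l==1+np.argmax(st[1:,4]))
    rows=np.nonzero(l.sum(1)>20)[0];b=rows.max();cs=np.nonzero(l[b-6])[0]
    return b,cs.min(),cs.max(),ray(m,(cs.min()+cs.max())/2,b+.5,.014)+.12*np.array([-.156,.988,0])
E
python3 - <<'E'
from t import *
for n in('s5','s6','s7','s8'):print(n,lug(n))
snap('wrist','w8.png')
for n in('w4','w5','w8'):print(n,base(n))
E
```

```text
s5 (np.float32(0.13177109), np.float32(-0.81508255), 0.9367656111717224)
s6 (np.float32(-0.05289173), np.float32(-1.2620468), 0.973393976688385)
s7 (np.float32(-0.25618458), np.float32(-0.1096344), 0.9763209819793701)
s8 (np.float32(0.4315405), np.float32(-3.5333958), 0.9507418870925903)
w4 (np.int64(197), np.int64(198), np.int64(314), array([0.542 , 0.2003, 0.014 ]))
w5 (np.int64(114), np.int64(215), np.int64(299), array([0.5416, 0.2003, 0.014 ]))
w8 (np.int64(85), np.int64(274), np.int64(319), array([0.5707, 0.2029, 0.014 ]))
```

>>> servo_tool(moves="0.003 0 -0.01 0 0; 0.005 0 -0.019 0 0; 0.007 0 -0.028 0 0; 0.01 0 -0.038 0 0; 0.014 0 -0.047 0 0; 0.021 0 -0.058 0 0; 0.029 0 -0.069 0 0; 0.029 0 -0.09 0 0; 0.029 0 -0.113 0 0; 0.029 0 -0.113 0 0")

```text
time: 10.8
position: [0.5714, 0.0181, 0.1936]
tool_rot: [0.649, 0.761, 0.002, 0.003]
ft_force: [-0.1, -0.7, 0.1]
grip_width: 0.0003
grip_force: 0.0
```

```bash
python3 lift.py s9; python3 - <<'E'
from t import *
snap('wrist','w9.png')
print(lug('s9'),base('w9'),base('w5'))
w=g('w9');s=g('s9');z=lambda i,f:cv2.resize(i,None,fx=f,fy=f,interpolation=2)
C=np.zeros((600,800,3),np.uint8);C[:288,:384]=z(w,.75);C[:600,400:]=z(s[120:270,210:310],4)
C[300:588,:384]=z(g('w8'),.75)
cv2.imwrite('pics/c9.png',C)
E
```

```text
[0.5714 0.0181 0.1936] 10.8 [-0.0736 -0.7275  0.0747]
shift px [ 0.343  -2.7244] 84 79 per10mm [ 0.8022 -4.4234] near foot mm 6.1867201466762864 res 0.1455928835278487
(np.float32(0.35373688), np.float32(-2.801546), 0.9577447175979614) (np.int64(116), np.int64(213), np.int64(297), array([0.5416, 0.1979, 0.014 ])) (np.int64(114), np.int64(215), np.int64(299), array([0.5416, 0.2003, 0.014 ]))
```

View pics/c9.png

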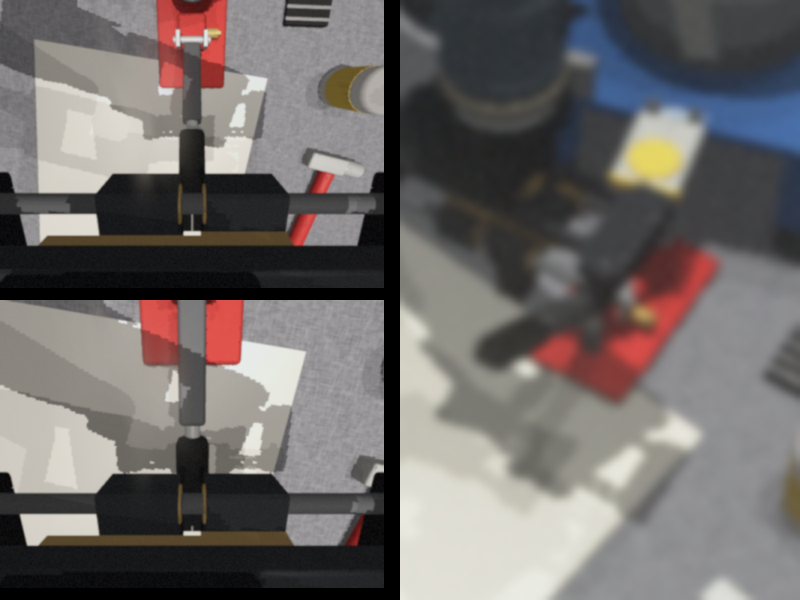

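The jack stayed put: its base is in line, within 2 mm, and the lug stands on the saddle. One more full stroke should give about 15 mm.

>>> servo_tool(moves="0 0 0.03 0 0; 0 0 0.044 0 0; -0.006 0 0.055 0 0; -0.013 0 0.067 0 0; -0.017 0 0.076 0 0; -0.021 0 0.086 0 0; -0.024 0 0.095 0 0; -0.026 0 0.104 0 0; -0.026 0 0.111 0 0; -0.026 0 0.114 0 0")

```text
time: 11.73
position: [0.5714, -0.0047, 0.0774]
tool_rot: [0.65, 0.76, 0.0, -0.004]
ft_force: [-9.5, 10.9, 42.2]
grip_width: 0.0004
grip_force: 21.2
```

>>> servo_tool(moves="0 0 0 0 0; 0 0 0 0 0; 0 0 0 0 0; 0 0 0 0 0")

```text
time: 12.07
position: [0.5713, -0.0046, 0.0786]
tool_rot: [0.65, 0.76, 0.001, -0.003]
ft_force: [-7.3, 10.9, 29.7]
grip_width: 0.0007
grip_force: 15.0
```

```bash
python3 lift.py sa; python3 - <<'E'
from t import *
print(lug('sa'));snap('wrist','wa.png');print(base('wa'))
o=get_obs();print(o['tool_rot'],o['joint_velocities'])
E
```

```text
[ 0.5713 -0.0046  0.0786] 12.0667 [-7.3225 10.8859 29.7474]
shift px [ 0.6201 -5.6982] 84 92 per10mm [ 0.8022 -4.4234] near foot mm 12.705737499782309 res 0.41453396813430265
(np.float32(0.784708), np.float32(-6.171378), 0.9450986981391907)
(np.int64(91), np.int64(280), np.int64(323), array([0.5712, 0.2021, 0.014 ]))
[ 0.65    0.7599  0.0007 -0.003 ] [ 0.0008  0.0007  0.001  -0.0003  0.0012  0.0019]
```

```bash
python3 -c "
from rig import job
print(job.hand_in())"
```

```text
the job is handed in; nothing more can be done
None
```

The jack is centred under the lift point to within about 5 mm. The near feet stand an estimated 13–14 mm up, going by the camera, and the robot is holding the handle fully down with about 30 N; the job is handed in, but it gave no verdict back.

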